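# Hold a pigment mill's lid at its half-way pulse position

### The arm

A 7-joint arm with a two-finger parallel gripper is mounted at the origin on the work surface. World frame = base frame: x ahead of the robot, y to its left, z up, the work surface at z = 0. Lengths are in mm, angles in rad, forces in N, time in s.
With the tool pointing down it reaches from about 400 to 875 mm from the base axis. Payload 19.3 kg.
Tool frame: the origin (TCP) lies at the very end of the fingers, on their centre line; the grasp point (between the pads) lies 19 mm behind it (grip_point_offset is the z of the grasp point in the tool frame, in mm); z points along the fingers, y is the line along which they close (so a half turn about z gives the same grasp; the last joint's range is limited). The gripper opens to 85 mm and grips with 20 to 120 N. Pads are 22 mm wide; open, the fingers measure 114 mm over their backs; the gripper's body (76 mm by 85 mm) begins 54 mm behind the grasp point. The pads swing forward as they close: fully open they stand 13 mm farther back than shut.
Start: joints at [-1.362, 0.521, -0.036, 1.599, 0.021, 1.021, -0.113], TCP at [172.021, 600.852, 231.291] pointing down, gripper open.
Joint ranges: [-2.91, 2.91], [-0.3, 2.13], [-1.5, 1.42], [0.17, 2.43], [-1.26, 4.41], [0.16, 1.93], [-2.52, 2.52]. Speed limits (rad/s): [1.89, 1.89, 2.39, 2.39, 3.01, 3.01, 3.01].

### API

Orientations are given as a 3x3 rotation matrix whose columns are the frame's x, y, z axes.
In Python, from workcell import movep, movel, goto_joints, open_gripper, clamp, wait, inverse_kinematics, read_state, camera, PlanningError, finish_job, grip_point_offset gives the robot as it stands. Calls block until the motion is done:
- movep(position, orientation): joint-space move of the TCP to a pose.
- movel(position, frame=None, max_speed=150, guard=None): straight line of the TCP; frame=None keeps the orientation; max_speed is the mean speed in mm/s. With guard (N) it stops when the force on the tool has changed by that much, and returns True; else False.
- goto_joints(angles): joint-space move.
- open_gripper() and clamp(): open the fingers fully, or close them until they stop; the grip force is fixed at half the most.
- wait(seconds).
- inverse_kinematics(position, orientation): joint angles nearest the present ones, or None.
- read_state(): the state.
- camera(name): name is "side" or "top" or "wrist"; returns a dict with "image" (400x640x3 uint8, blue, green, red), "range_z" (400x640 float32, mm along the optical axis (not along the pixel's ray), 0 where there is no reading), "fx", "fy", "cx", "cy" (pixels), "cam_to_world" (4x4, takes a point from camera to world coordinates). Camera axes: x right, y up, looking along -z (the intrinsics and any distortion apply to the point x, -y, -z); pixel columns grow to the right and rows downward; lengths in mm; the calibration is good to about 2 mm. A picture is of the moment at which its call begins.
A pose or a line that the arm cannot do raises PlanningError and nothing moves.
- finish_job(): hands the job in; it is judged then, once.
The state is a dict: "time": time; "qpos": joint angles; "qvel": joint speeds; "joint_efforts": joint torques, N m; "eef_pos": TCP position; "tool_rot": TCP orientation; "ft_force": force on the tool from outside, world axes, zero at the start; "torque": the same for the moment, N m; "finger_gap": finger opening in mm; "gripper_force": force on a finger pad.
Only numpy, scipy, OpenCV 4.12 (cv2) and the standard library are available. Lean on these libraries where they do the work, as an engineer would, in place of code of your own. Each camera call takes 0.05 s, during which the arm holds its last target. There are 200 camera calls.

### The job

Pick up the loose lid, lower its two lugs into the pigment mill's two slots until it sits fully home, then twist it clockwise (seen from above) to the half-way mark, 45 degrees on from the slots, where the mill pulses, but never as far as the lock click at the pair of ribs. The lid springs back if let go, so finish while still gripping it and holding it steady at the half-way mark. Do not knock over or push away the tin, jar, pot or brush.

Things in the scene. Friction and masses are not known exactly. Their poses are not given: they have to be found in the camera images.
- mill: bench pigment mill, fixed: grey upright cylinder 116 mm across (foot 144 mm), 125 mm high, open steel mouth on top. Origin: centre of its underside; z up; x runs through its two slots; the -x side has a black switch box. On the rim, clockwise (from above) of each slot, stand one narrow dark rib (at 45 degrees, the half-way mark) and a pair of ribs (at 75 degrees, the lock), 4 mm tall
- mill_mouth (a point): centre of the mill's mouth, level with the ledge's top, 125 mm above the bench; axes as the mill's. The mouth is a round hole 61 mm across in a steel ledge 8 mm thick, with two slots on opposite sides (mill +x and -x), each 14 mm wide and reaching 41 mm from the axis. The slots are alike, so the lid fits either way round
- lid_grip (a point): middle of the lid's black bar handle (76 mm long in x, 16 thick in y, 44 tall), half-way up; z up, x along the bar. It is 22 mm above the flange and 50 mm above the lid's foot. With the lid fully home (flange resting on the ledge) it is 30 mm above the mouth's centre
- lid: the lid (about 250 g), standing upright on its plug; origin: centre of the plug's underside, axes as lid_grip. Plug 57 mm across, 20 mm tall, with two lugs at its foot along +x and -x, in line with the handle (10 mm wide, 10 mm tall, tips 37.5 mm from the axis); above it an aluminium flange 88 mm across, 8 mm thick. Fully home, the origin is 20 mm below the mouth's centre
- ring (a joint): angle (rad) of the sprung ring under the ledge that the lugs drive: 0 at the slots, growing clockwise seen from above; half-way 0.785, lock click 1.25, hard stop 1.5. A spring turns it back towards 0 when let go: about 0.05 N m at 0, 0.17 N m at half-way. The lugs have 1.5 mm (0.04 rad) play, so the lid turns slightly farther than the ring
- tin: bystander: upright paint tin, 90 mm across, 100 mm high; origin at its underside
- jar: bystander: upright amber jar, 68 mm across, 95 mm high; origin at its underside
- pot: bystander: open white mixing pot, 76 mm across, 75 mm high; origin at its underside
- brush: bystander: paint brush lying on the bench, handle towards its -x
There are look-alikes about, which are no part of the job. Leave any blue, brown or turquoise look-alike of the lid alone.

How it is judged:
By the outcome, as a careful person would: the job done as asked, in the order asked, and still so for the second after the job is handed in, while the arm keeps its last pose, push and grip.
It also fails if it takes over 45 s, if anything falls off the work surface, if the arm or the gripper's body presses on something with over 40 N, if the wrist force passes 120 N, or if a joint passes its speed limit or range.

## Working session

There is one attempt and no reset: what is moved stays moved. The work goes in short steps, each a Python script; the robot and the scene stay as the last script left them, time stands still between calls to the robot, and variables do not carry over. Pictures are saved under pics/ and viewed, at most 10 in all, crops included, and the job is handed in when it is done.

```bash
mkdir -p pics; ls
python3 - <<'E'
from workcell import *
import cv2,numpy as np,pickle
d={n:camera(n) for n in("top","side")}
pickle.dump(d,open("c0.pkl","wb"))
for n in d: cv2.imwrite(f"pics/{n}0.png",d[n]["image"]); print(n,d[n]["fx"],d[n]["cx"],d[n]["cy"],d[n]["cam_to_world"].round(3).tolist(),[k for k in d[n]])
s=read_state();print(s["time"],s["tool_rot"],s["finger_gap"],s["ft_force"],grip_point_offset)
E
```

```text
pics
top 481.3930228348922 316.16697460826464 197.99920734518065 [[-0.013, 0.996, -0.088, 480.845], [-1.0, -0.014, -0.018, -57.797], [-0.019, 0.088, 0.996, 1239.577], [0.0, 0.0, 0.0, 1.0]] ['image', 'range_z', 'fx', 'fy', 'cx', 'cy', 'cam_to_world']
side 506.82087309870104 316.80036998901227 197.91880128551603 [[-0.984, 0.146, -0.1, 450.142], [-0.176, -0.766, 0.618, 758.048], [0.013, 0.626, 0.78, 1094.093], [0.0, 0.0, 0.0, 1.0]] ['image', 'range_z', 'fx', 'fy', 'cx', 'cy', 'cam_to_world']
0.1 [[-9.61379934e-01  2.75224575e-01 -2.34498017e-04]
 [ 2.75224671e-01  9.61379422e-01 -9.93384329e-04]
 [-4.79622117e-05 -1.01955940e-03 -9.99999479e-01]] 85.33007588618689 [-0.51104973  0.14302424 -0.20615889] -18.700000000000003
```

View pics/top0.png

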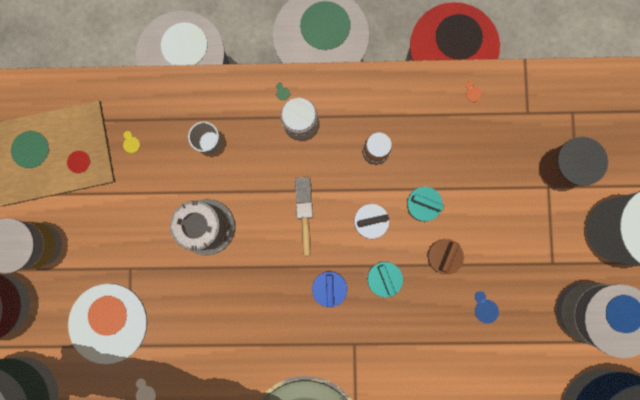

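View pics/side0.png

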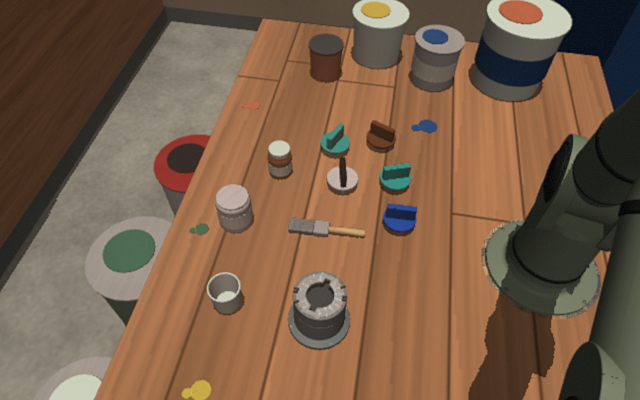

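The top picture shows four lid look-alikes: blue (330,289), turquoise (385,280) and (425,204), and brown (446,256). The aluminium lid with the black bar is at (372,221), which matches the description. The mill's mouth is at about (198,225). Next is a close crop of the lid and mill.

```bash
cat > h.py <<'E'
import numpy as np,cv2
def ray(c,u,v,z):
    "world point on pixel ray at height z"
    M=c["cam_to_world"];d=M[:3,:3]@[(u-c["cx"])/c["fx"],-(v-c["cy"])/c["fy"],-1]
    o=M[:3,3];return o+d*(z-o[2])/d[2]
def cloud(c):
    v,u=np.mgrid[:400,:640];r=c["range_z"]
    p=np.stack([(u-c["cx"])/c["fx"]*r,-(v-c["cy"])/c["fy"]*r,-r],-1)
    return p@c["cam_to_world"][:3,:3].T+c["cam_to_world"][:3,3]
E
python3 - <<'E'
import pickle,cv2,numpy as np
from h import *
d=pickle.load(open("c0.pkl","rb"));c=d["top"];i=c["image"]
a=cv2.resize(i[190:260,165:235],(400,400),interpolation=cv2.INTER_CUBIC)
b=cv2.resize(i[186:256,337:407],(400,400),interpolation=cv2.INTER_CUBIC)
cv2.imwrite("pics/crop.png",np.hstack([a,b]))
W=cloud(c)
z=W[...,2]
print("mill rim", ray(c,196,225,125),"lid",ray(c,372,221,72))
for n,(u0,u1,v0,v1,zl,zh) in dict(mill=(165,235,190,260,115,135),lidtop=(350,395,200,240,64,80),flange=(350,395,200,240,20,36)).items():
    p=W[v0:v1,u0:u1].reshape(-1,3);p=p[(p[:,2]>zl)&(p[:,2]<zh)]
    q=p[:,:2].astype(np.float32);(cx,cy),s,an=cv2.minAreaRect(q);print(n,len(p),cv2.minEnclosingCircle(q),cx,cy,s,an,np.median(p[:,2]))
    if n=="lidtop":
        e,V=np.linalg.eigh(np.cov(q.T));print(V[:,1],q.mean(0))
E
```

```text
mill rim [520.79408115 242.69953419 125.        ] lid [ 526.64316138 -170.89045229   72.        ]
mill 1387 ((522.1148681640625, 246.434326171875), 58.40472412109375) 522.1575317382812 246.20413208007812 (115.03912353515625, 114.87892150878906) 37.26994323730469 124.79024925941735
lidtop 205 ((528.992919921875, -174.74839782714844), 38.138736724853516) 530.3629760742188 -174.3999481201172 (15.804865837097168, 76.11710357666016) 11.760730743408203 71.39454976315005
[-0.20252459  0.97927718] [ 530.30994 -174.19215]
flange 735 ((530.4281005859375, -174.22830200195312), 43.8467903137207) 531.1403198242188 -174.90838623046875 (85.27465057373047, 85.64787292480469) 89.34214782714844 27.589547386847926
```

View pics/crop.png

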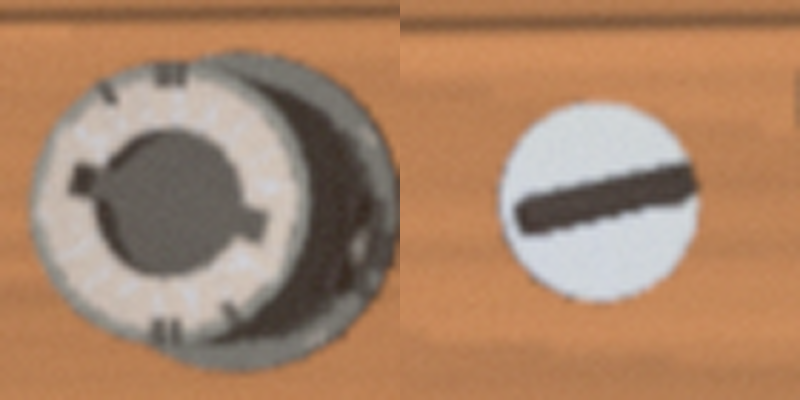

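The crop confirms the choice: aluminium flange, black bar. The mill's slots are at crop pixels (83,181) and (252,222). Next I check which grasp yaw leaves room for the twist, then look with the wrist camera from above the mill.

```bash
cat >> h.py <<'E'
def R(yaw):  # tool down, tool x at world angle yaw
    c,s=np.cos(yaw),np.sin(yaw); return np.array([[c,s,0],[s,-c,0],[0,0,-1.]])
E
python3 - <<'E'
import pickle
from h import *
from workcell import *
c=pickle.load(open("c0.pkl","rb"))["top"]
a=ray(c,165+83/5.714,190+181/5.714,121);b=ray(c,165+252/5.714,190+222/5.714,121)
print(a,b,(a+b)/2); m=b-a; sa=np.arctan2(m[1],m[0]); print("slot",np.degrees(sa))
la=np.arctan2(.979,-.2025)
for k in(0,np.pi):
  for nm,p,y in[("lid",[530,-174,250],la),("mill",[521,245,250],sa),("milltw",[521,245,140],sa-.85),("mill2",[521,245,140],sa+np.pi),("mill2tw",[521,245,140],sa+np.pi-.85)]:
    q=inverse_kinematics(p,R(y+k)); print(k,nm,None if q is None else np.round(q,2))
movep([521,245-0,330],R(sa-.4+ (0 if 0 else 0))) if False else None
E
```

```text
[529.21100906 282.52306902 121.        ] [511.55977245 213.01446723 121.        ] [520.38539075 247.76876813 121.        ]
slot -104.24868405986025
0 lid [-0.42  0.56  0.94  1.79 -0.52  1.06  0.92]
0 mill [-0.36  0.43 -0.25  1.7   0.12  1.02  2.24]
0 milltw [-0.47  0.56 -0.1   1.81  0.08  0.78  1.43]
0 mill2 [-0.82  0.59  0.39  1.83 -0.31  0.78 -0.51]
0 mill2tw [-0.91  0.63  0.54  1.83 -0.43  0.8  -1.25]
3.141592653589793 lid [-0.54  0.73  1.23  1.79 -0.75  1.18 -2.01]
3.141592653589793 mill [-0.87  0.46  0.46  1.73 -0.23  1.01 -0.57]
3.141592653589793 milltw [-0.91  0.63  0.54  1.83 -0.43  0.8  -1.25]
3.141592653589793 mill2 [-0.32  0.57 -0.31  1.8   0.23  0.8   2.15]
3.141592653589793 mill2tw [-0.47  0.56 -0.1   1.81  0.08  0.78  1.43]
```

Run:
```python
import pickle
from h import *
from workcell import *
movep([515,245,330],R(np.radians(75.75)))
c=camera("wrist");pickle.dump(c,open("w1.pkl","wb"))
movep([530,-174,230],R(np.arctan2(.979,-.2025)))
e=camera("wrist");pickle.dump(e,open("w2.pkl","wb"))
cv2.imwrite("pics/w12.png",np.hstack([cv2.resize(x["image"],(400,250)) for x in(c,e)]))
for x in(c,e): print(x["cam_to_world"][:3,3],x["fx"])
W=cloud(e).reshape(-1,3)
for zl,zh in((64,80),(24,34)):
  p=W[(abs(W[:,2]-(zl+zh)/2)<(zh-zl)/2)&(np.hypot(W[:,0]-530,W[:,1]+174)<55)][:,:2].astype(np.float32)
  print(len(p),cv2.minAreaRect(p),cv2.minEnclosingCircle(p))
W=cloud(c).reshape(-1,3)
p=W[(abs(W[:,2]-125)<8)&(np.hypot(W[:,0]-521,W[:,1]-246)<75)].astype(np.float32)
print(len(p),np.median(p[:,2]),cv2.minEnclosingCircle(p[:,:2]))
print(read_state()["time"],read_state()["ft_force"])
```

```text
[534.2089198  325.72249335 473.18066584] 298.7277405727346
[513.62426809 -92.85547652 373.68889888] 298.7277405727346
1065 ((529.4613037109375, -173.4359588623047), (15.443017959594727, 74.94844055175781), 12.211675643920898) ((529.1893310546875, -173.59661865234375), 37.81368637084961)
3194 ((529.7291259765625, -173.16024780273438), (85.84705352783203, 85.78305053710938), 11.333468437194824) ((529.5736694335938, -174.11073303222656), 44.07698059082031)Traceback (most recent call last):
  File "<stdin>", line 16, in <module>
cv2.error: OpenCV(4.12.0) /io/opencv/modules/imgproc/src/shapedescr.cpp:201: error: (-215:Assertion failed) count >= 0 && (depth == CV_32F || depth == CV_32S) in function 'minEnclosingCircle'
```

View pics/w12.png

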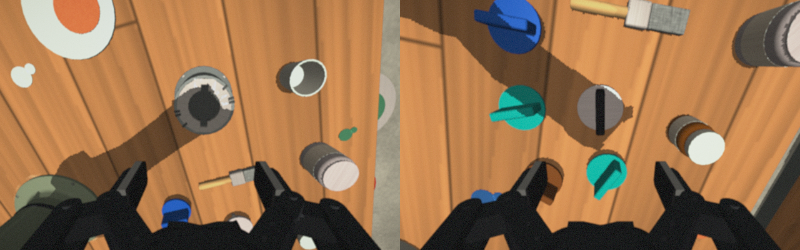

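Left: the mill is at about (205,105), with its slots nearly vertical in the image. Right: the lid is at (600,110), free of its neighbours. The lid pose is solid; now a fit of the mill's mouth.

Run:
```python
import pickle
from h import *
c=pickle.load(open("w1.pkl","rb"))
W=cloud(c);P=W.reshape(-1,3)
m=(abs(P[:,2]-125)<8)&(np.hypot(P[:,0]-521,P[:,1]-246)<75)
p=np.ascontiguousarray(P[m]).astype(np.float32);print(len(p),np.median(p[:,2]))
print(cv2.minEnclosingCircle(np.ascontiguousarray(p[:,:2])))
# rectified ortho view of plane z=125: 4 px/mm, centre (521,246), world x right, y up
g=0.2; n=300
X,Y=np.meshgrid(521+(np.arange(2*n)-n)*g,246-(np.arange(2*n)-n)*g)
Q=np.stack([X,Y,np.full_like(X,125)],-1)
M=c["cam_to_world"];K=(Q-M[:3,3])@M[:3,:3]
u=c["cx"]+c["fx"]*K[...,0]/-K[...,2];v=c["cy"]+c["fy"]*K[...,1]/K[...,2]
im=cv2.remap(c["image"],u.astype(np.float32),v.astype(np.float32),cv2.INTER_CUBIC)
t=pickle.load(open("c0.pkl","rb"))["top"];M=t["cam_to_world"];K=(Q-M[:3,3])@M[:3,:3]
u=t["cx"]+t["fx"]*K[...,0]/-K[...,2];v=t["cy"]+t["fy"]*K[...,1]/K[...,2]
im2=cv2.remap(t["image"],u.astype(np.float32),v.astype(np.float32),cv2.INTER_CUBIC)
cv2.imwrite("pics/ortho.png",np.hstack([cv2.resize(x,(400,400)) for x in(im,im2)]))
```

```text
5124 126.128265
((521.041259765625, 247.344970703125), 57.99277114868164)
```

View pics/ortho.png

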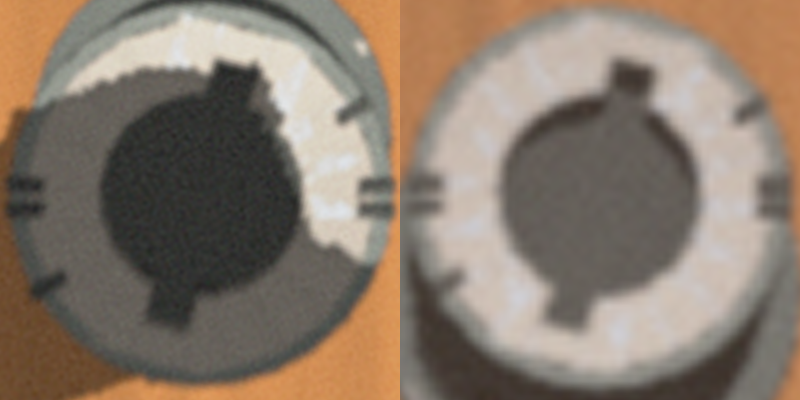

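In the rectified view (0.3 mm/px), the slot ends are at (239,64) and (168,323). The single ribs are at (351,108) and (47,286), and the pairs at (25,196) and (376,196). That puts the mill centre at about (521.4, 247.6) with the slot axis at 75.0°. The lid is at (529.6, -173.7) with its bar at 102°. Now I grasp and carry it.

Run:
```python
from h import *
from workcell import *
import pickle
r=R(np.radians(102))
print(inverse_kinematics([529.6,-173.7,35],r).round(2))
movel([529.6,-173.7,100],r,max_speed=200)
print("touch",movel([529.6,-173.7,35],max_speed=80,guard=8))
clamp(); s=read_state();print(s["finger_gap"],s["gripper_force"],s["eef_pos"],s["ft_force"])
movel([529.6,-173.7,225],max_speed=150)
s=read_state();print(s["finger_gap"],s["gripper_force"],s["ft_force"])
movel([521.4,247.6,225],R(np.radians(75)),max_speed=200)
wait(.3)
c=camera("wrist");t=camera("top");pickle.dump((c,t),open("g.pkl","wb"))
s=read_state();print(s["time"],s["eef_pos"],s["qpos"].round(2) if hasattr(s["qpos"],"round") else s["qpos"],s["ft_force"],s["torque"])
W=cloud(t).reshape(-1,3)
for z0 in(262,218):
  p=np.ascontiguousarray(W[(abs(W[:,2]-z0)<7)&(np.hypot(W[:,0]-521,W[:,1]-247)<60)][:,:2]).astype(np.float32);print(z0,len(p),cv2.minAreaRect(p) if len(p) else 0)
cv2.imwrite("pics/g.png",np.hstack([cv2.resize(c["image"],(400,250)),t["image"][100:350,0:400]]))
```

```text
[-0.04  0.74  0.36  1.92 -0.47  0.56  0.85]
touch False
15.166234296231332 58.35542678833008 [ 529.62268852 -173.66643825   35.10239058] [-0.13612927  0.16564977  3.26497447]
15.677168126694806 58.42196702957153 [-0.3477701   0.75433966 -2.36469244]
10.0833 [521.39824245 247.51875571 224.99860554] [-0.98  0.53  0.62  1.76 -0.36  0.97 -0.47] [-0.70699812 -0.14001375 -1.6687195 ] [ 0.00066526 -0.00386212  0.00886673]
262 135 ((518.2318115234375, 224.20021057128906), (32.058753967285156, 50.15755081176758), 75.1772689819336)
218 567 ((517.02587890625, 229.2913055419922), (52.202903747558594, 86.3402328491211), 73.60897064208984)
```

View pics/g.png

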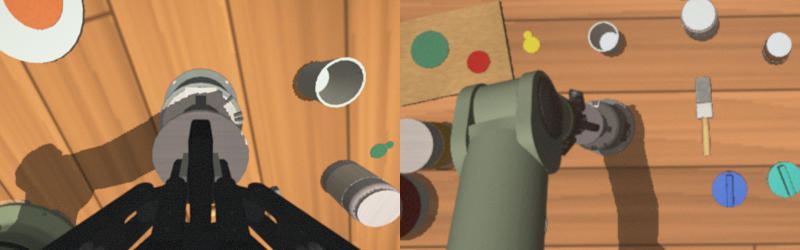

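The lid is held level over the mill: handle at wrist pixel (200,145), slot visible behind it at (200,100). I lower it with a force guard.

Run:
```python
from h import *
from workcell import *
def st(n):
    s=read_state();print(n,round(s["time"],2),np.round(s["eef_pos"],2),np.round(s["ft_force"],2),np.round(s["torque"],3),round(s["finger_gap"],2))
    return s
movel([521.4,247.6,172],max_speed=100); st("above")
g=movel([521.4,247.6,138.5],max_speed=25,guard=8); wait(.2); s=st(g)
```

```text
above 10.77 [521.67 247.57 172.35] [-0.7   0.6  -1.33] [ 0.046 -0.002 -0.029] 15.18
True 12.14 [521.41 247.52 140.11] [-1.34  0.6   7.03] [ 0.007  0.299 -0.008] 15.31
```

It is fully home (TCP 140.1, expected 140.0) with low side force. I twist in small steps and log the moment.

Run:
```python
from h import *
from workcell import *
for a in [8,16,24,30,35,39,42]:
    movel([521.4,247.6,140],R(np.radians(75-a)),max_speed=60)
    s=read_state();r=s["tool_rot"];print(a,round(s["time"],2),"yaw",np.degrees(np.arctan2(r[1,0],r[0,0])).round(2),np.round(s["eef_pos"],1),np.round(s["ft_force"],1),np.round(s["torque"],3),round(s["finger_gap"],2))
```

```text
8 12.43 yaw 67.19 [521.6 247.8 140.2] [ 1.1 -0.   2.4] [ 0.16  -0.01  -0.014] 15.11
16 12.72 yaw 59.32 [521.7 247.8 140.2] [1.5 0.4 2.8] [ 0.173 -0.213 -0.016] 15.74
24 13.02 yaw 51.33 [521.6 247.6 140.1] [1.3 0.3 4.6] [ 0.121 -0.213  0.009] 15.51
30 13.28 yaw 45.27 [521.6 247.5 140.1] [1.5 0.1 4.8] [ 0.047 -0.162  0.053] 15.35
35 13.53 yaw 40.25 [521.6 247.5 140.1] [ 0.9 -0.3  5.3] [ 0.056 -0.126  0.03 ] 14.97
39 13.78 yaw 36.23 [521.6 247.5 140.1] [ 1.1 -1.1  5.7] [ 0.018 -0.071  0.03 ] 15.89
42 14.03 yaw 33.23 [521.6 247.5 140.1] [ 0.4 -0.2  5.8] [-0.028 -0.087  0.092] 15.38
```

```bash
cat > tw.py <<'E'
import sys
from h import *
from workcell import *
for a in map(float,sys.argv[1:]):
    movel([521.4,247.6,140],R(np.radians(75-a)),max_speed=60)
    L=[]
    for _ in range(30):
        wait(.02);s=read_state();L.append(np.r_[s["ft_force"],s["torque"]])
    L=np.array(L);r=s["tool_rot"];print(a,round(s["time"],2),75-np.degrees(np.arctan2(r[1,0],r[0,0])).round(2),np.round(s["eef_pos"],1),"mean",L.mean(0).round(3),"std",L.std(0).round(3))
E
python3 tw.py 42 44 45.5 47
python3 - <<'E'
from h import *
from workcell import *
import pickle
c=camera("wrist");t=camera("side");pickle.dump((c,t),open("t.pkl","wb"))
cv2.imwrite("pics/t.png",np.hstack([cv2.resize(c["image"][40:360,120:520],(500,400)),cv2.resize(t["image"][240:360,270:360],(300,400))]))
E
```

```text
42.0 14.78 41.75 [521.5 247.5 140.1] mean [ 0.828 -0.723  5.37   0.    -0.073  0.056] std [0.525 0.517 0.523 0.028 0.039 0.029]
44.0 15.53 43.78 [521.5 247.5 140.1] mean [ 0.625 -1.04   5.702 -0.033 -0.025  0.074] std [0.496 0.436 0.554 0.028 0.021 0.029]
45.5 16.27 45.3 [521.5 247.5 140.1] mean [ 4.910e-01 -9.010e-01  5.831e+00 -4.100e-02 -3.000e-03  1.020e-01] std [0.47  0.588 0.571 0.025 0.025 0.03 ]
47.0 17.02 46.82 [521.5 247.5 140.1] mean [ 0.425 -0.997  5.95  -0.047 -0.011  0.121] std [0.456 0.512 0.53  0.021 0.025 0.028]
```

View pics/t.png

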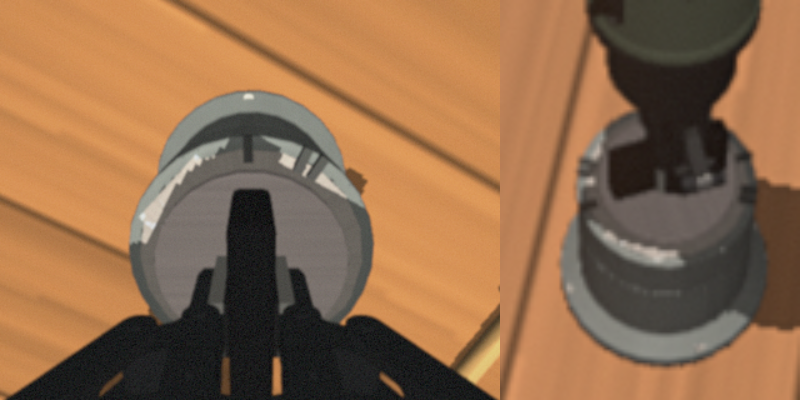

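The handle's end (251,190) lines up with the single rib (248,150), the flange is flush, and the rib pair lies further on at (310,160). Next I check the lid's actual angle against the tool (grip slip), using the handle top's depth points before and after.

Run:
```python
from h import *
import pickle
for f,z0,yaw in(("g.pkl",262,75),("t.pkl",177,28.2)):
    c=pickle.load(open(f,"rb"))[0];W=cloud(c);P=W.reshape(-1,3);dark=c["image"].max(2).ravel()<60
    m=(abs(P[:,2]-z0)<8)&(np.hypot(P[:,0]-521.5,P[:,1]-247.5)<45)
    a=np.radians(yaw);l=(P[:,:2]-[521.5,247.5])@np.array([[np.cos(a),-np.sin(a)],[np.sin(a),np.cos(a)]])
    m&=(abs(l[:,1])<14)
    for sgn in(1,-1):
      print(sgn,np.sum(m&(l[:,0]*sgn>14)))
    q=l[m&(abs(l[:,0])>13)];b=[]
    # per-bin centre of the bar
    for k in range(-40,41,3):
        e=q[(q[:,0]>=k)&(q[:,0]<k+3),1]
        if len(e)>8:b.append((k+1.5,(np.percentile(e,3)+np.percentile(e,97))/2,np.ptp(e)))
    b=np.array(b);w=b[(b[:,2]<20)];print(f,np.median(P[m][:,2]),w.round(1).tolist(),"tilt deg",np.degrees(np.polyfit(w[:,0],w[:,1],1)[0]))
```

```text
1 2385
-1 956
g.pkl 262.76439947930584 [[-29.5, 0.0, 15.2], [-26.5, 0.4, 15.7], [-23.5, 0.4, 15.6], [-20.5, 0.2, 15.9], [-17.5, 0.2, 15.8], [-14.5, 0.2, 15.7], [15.5, 0.2, 15.3], [18.5, 0.4, 15.7], [21.5, 0.2, 16.0], [24.5, 0.2, 15.9], [27.5, 0.3, 15.7], [30.5, 0.3, 15.6], [33.5, 0.3, 16.0], [36.5, 0.2, 15.6]] tilt deg 0.01578431190103935
1 2389
-1 964
t.pkl 177.8749401373165 [[-29.5, 0.1, 15.3], [-26.5, -0.2, 15.6], [-23.5, -0.1, 16.0], [-20.5, 0.0, 15.9], [-17.5, 0.3, 15.8], [-14.5, 0.1, 15.7], [15.5, 0.3, 15.3], [18.5, 0.1, 15.6], [21.5, 0.1, 16.0], [24.5, 0.1, 15.8], [27.5, 0.1, 15.8], [30.5, 0.1, 15.6], [33.5, 0.3, 15.9], [36.5, 0.1, 15.5]] tilt deg 0.15418648055712
```

The grip has not slipped, so lid angle equals tool angle. One refinement: the rib's bearing from this closer view.

```bash
python3 - <<'E'
from h import *
import pickle
c=pickle.load(open("t.pkl","rb"))[0]
for n,u,v in(("rib",248.5,148),("pairL",303,160),("pairR",317,166)):
    p=ray(c,120+(u)*.8,40+v*.8,129)[:2]-[521.4,247.6];print(n,np.hypot(*p),np.degrees(np.arctan2(p[1],p[0])))
E
python3 tw.py 47.6
```

```text
rib 52.6883944314586 29.15862870035262
pairL 52.48451497601643 3.2907983204270757
pairR 53.09994030659095 -3.828181106732333
47.6 17.88 47.41 [521.5 247.5 140.1] mean [ 0.178 -1.114  6.283 -0.055  0.034  0.17 ] std [0.54  0.659 0.527 0.031 0.034 0.028]
```

Run:
```python
from workcell import *
wait(.5); s=read_state(); print(s["time"],s["finger_gap"],s["gripper_force"],s["torque"],abs(s["qvel"]).max() if hasattr(s["qvel"],"max") else s["qvel"])
print(finish_job())
```

```text
18.375 15.512515859289472 59.78023052215576 [-0.01929923  0.01310585  0.18524877] 0.002602132023757606
the job is handed in; nothing more can be done
None
```

The lid is fully home in the mill, twisted about 47° clockwise (about 0.78 rad at the ring, well short of the lock click), and still gripped and held steady; the job was handed in at 18.4 s, though I didn't see a distinct pulse in the force readings and set the angle from the ribs and spring torque.

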